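# Home the soldering carriage and zero its position dial

### The arm

A 6-joint arm with a two-finger parallel gripper is mounted at the origin on the work surface. World frame = base frame: x ahead of the robot, y to its left, z up, the work surface at z = 0. Lengths are in m, angles in rad, forces in N, time in s.
With the tool pointing down it reaches from about 0.35 to 0.775 m from the base axis. Payload 7.3 kg.
Tool frame: the origin (TCP) lies at the very end of the fingers, on their centre line; the grasp point (between the pads) lies 19 mm behind it; z points along the fingers, y is the line along which they close (so a half turn about z gives the same grasp; the last joint's range is limited). The gripper opens to 92 mm and grips with 3 to 60 N. Pads are 19 mm wide; open, the fingers measure 130 mm over their backs; the gripper's body (75 mm by 190 mm) begins 47 mm behind the grasp point.
Start: joints at [-1.301, 0.342, 1.524, -0, 1.275, -0.146], TCP at [0.212, -0.48, 0.192] pointing down, gripper open.
Joint ranges: [-2.53, 2.53], [-0.77, 2.02], [0.04, 2.7], [-1, 4.14], [0.28, 2.66], [-3.11, 3.11]. Speed limits (rad/s): [2.57, 2.57, 3.14, 3.14, 3.14, 3.14].

### API

Orientations are given as [roll, pitch, yaw] about the fixed x, y, z axes, in that order (R = Rz(yaw) Ry(pitch) Rx(roll)).
In Python, from cell import telemetry, eyes, job gives the robot as it stands.
- The arm moves only by the tool apply_moves, never from a script. Its arguments are lists of equal length, an entry for each row: "delta_pos": the shift along the world's x, y, z each as a share of 0.4 m, from -1 to 1, a list of three; "dr": the turn, a rotation vector about the world's x, y, z each as a share of 0.5 rad, from -1 to 1, a list of three; "jaw": the opening, from 0 (shut) to 1 (fully open). A call has 1 to 8 rows; each row is the pose to reach, as a shift and turn from the pose commanded when the call began; what a row does not reach only later rows make up. A row lasts 1/12 s, in which the tool goes at most 41.7 mm and 7.16 degrees, less where a joint would pass 70% of its speed; a pose out of reach is approached as far as the arm can. A call with a number of a shift or a turn outside -1 to 1 is refused whole. A call with a gripper value outside its range is refused whole. The fingers move at their own pace and stop on an object; "force" is the grip in N (left out, the last holds). Time passes only in rows, so rows that repeat a pose let the fingers close. It gives the time, the measured TCP pose, the force, the opening and the grip force at its end, in the units of the state.
- telemetry.observe(): the state, without advancing time (a new reading comes with each control period).
- eyes.read_camera(name): name is "side" or "top" or "wrist"; returns the picture (480x640x3 uint8, red, green, blue); there is no depth.
- eyes.camera_model(name): a dict with "vertical_fov" (degrees; the focal length in pixels is half the picture's height over the tangent of half this angle, whatever the lens; pixels are square), "cx", "cy" (the principal point, pixels), "rvec" (rotation vector, rad) and "tvec" (3), from world to camera coordinates, as OpenCV has them; the wrist camera has in their place "hand_eye" (4x4, takes a point from camera to tool coordinates, whose origin is the TCP and whose axes are the flange's). Camera axes: x right, y down, z forward; pixel columns grow to the right and rows downward; lengths in m; the calibration is good to about 2 mm. The wrist camera is an equidistant fisheye: a pixel r from the principal point sees the ray r / f radians off the axis. A picture is of the moment at which its call begins: read the wrist's pose just before it. camera_model takes no time and is no camera call.
- job.hand_in(): hands the job in; it is judged then, once.
The state is a dict: "time": time; "qpos": joint angles; "qvel": joint speeds; "joint_efforts": joint torques, N m; "tool_pos": TCP position; "tool_rot": TCP orientation; "contact_force": force on the tool from outside, world axes, zero at the start; "torque": the same for the moment, N m; "opening": finger opening in m; "grip_force": force on a finger pad.
Only numpy, scipy, OpenCV 4.12 (cv2) and the standard library are available. Lean on these libraries where they do the work, as an engineer would, in place of code of your own. Each camera call takes 0.05 s, during which the arm holds its last target. There are 200 camera calls.

### The job

Lift the loose clamp bar off the crank's gearbox and lay it flat in the black tray, then wind the crank clockwise by its handle, at least one full turn, until it comes up against its stop (this drives the twin soldering irons along their rail to home). Then turn the dial's bezel by its raised bar grip until the bezel's zero line stands at the pointer, and leave everything else on the bench where it is.

Things in the scene. Friction and masses are not known exactly. Their poses are not given: they have to be found in the camera images.
- crank_axis (a point): centre of the top face of the fixed gearbox, a round black drum 216 mm across and 60 mm high; the point is at height 60 mm on the crank's vertical axis. A steel hub (26 mm across, top 32 mm above this face) carries the crank arm (20 mm wide, its underside 14 mm and its top 26 mm above this face), which reaches out to the handle 65 mm from the axis
- crank_grip (a point): middle of the crank's upright black rubber handle, 22 mm across and 62 mm tall, at height 123 mm (the handle runs from height 87 to 149 mm). The handle revolves freely on the arm, so it can be held firmly from above while it is carried round the axis in a circle of 65 mm radius
- crank (a joint): angle of the crank in rad, growing as it is wound clockwise seen from above; it starts between 0 and 1.2 and comes up against a hard stop at 7.6. Turning it also moves the dial's pointer by 0.4 rad anticlockwise per rad
- clamp_bar: loose aluminium bar 140 x 22 x 22 mm with two dark screw heads (16 mm across, 8 mm high) on top, 55 mm either side of its middle; 0.15 to 0.3 kg. Origin in the middle of its underside, x along its length, z up. It starts flat on the gearbox top, its middle about 61 mm from the crank's axis, square to the radius, roughly across the axis from the handle, in the way of the crank arm
- tray: fixed open black tray, 200 mm (x) by 120 mm (y) outside, 45 mm high, walls and floor 5 mm thick. Origin in the middle of its underside, x along its length
- bezel_grip (a point): on the dial's vertical axis at height 82 mm, in the middle of the bezel's raised black bar grip, 60 mm long, 14 mm thick, from 66 to 96 mm height. x runs along the bar grip towards the bezel's zero line, z up
- dial: the position dial: a fixed round grey housing 180 mm across, 50 mm high with a white face, origin under its centre on the dial's axis. The aluminium bezel on it is a disc 124 mm across, its top at 66 mm height, with thin black ticks and one zero line, the broadest and longest mark (24 x 6 mm), running out to its rim
- bezel_zero (a point): outer end of the bezel's zero line, on the bezel's rim 61 mm from the dial's axis, at height 66 mm
- bezel (a joint): angle of the bezel in rad, growing anticlockwise seen from above; turns freely either way with slight friction and stays where it is left
- pointer_tip (a point): tip of the dial's pointer, a small black arrow lying on the white face just outside the bezel's rim, driven by the crank; the point is 78 mm from the dial's axis, at height 54 mm, x pointing outwards
- spool: bystander: upright steel solder spool, 60 mm across, 50 mm high; origin under its centre
- flux_bottle: bystander: amber bottle with a black cap, 52 mm across, 100 mm high; origin under its centre
- tip_cleaner: bystander: black tip-cleaner pot with brass filling, 64 mm across, 55 mm high; origin under its centre
- paste_jar: bystander: white jar with a grey lid, 60 mm across, 60 mm high; origin under its centre
- iron_stand: bystander: dark steel block 50 x 110 x 30 mm with a black block on it up to 60 mm height; origin under its centre
- driver: bystander: screwdriver 140 mm long lying between the robot and the workplace; origin under its middle, x along it

How it is judged:
By the outcome, as a careful person would: the job done as asked, in the order asked, and still so for the second after the job is handed in, with the robot touching nothing.
It also fails if it takes over 72 s, if anything falls off the work surface, if the arm or the gripper's body presses on something with over 40 N, if the wrist force passes 120 N, or if a joint passes its speed limit or range.

## Working session

There is one attempt and no reset: what is moved stays moved. The work goes in short steps, Python scripts to look and compute and a tool call to move; the robot and the scene stay as the last step left them, time stands still between calls to the robot, and variables do not carry over. Pictures are saved under pics/ and viewed, at most 10 in all, crops included, and the job is handed in when it is done.

Besides the shell and the picture viewer there is one more tool, called by a JSON object that holds its "op" and its "data", one argument or row to a line. apply_moves: Moves the arm, as the interface text tells. Its arguments: {"type":"object","properties":{"delta_pos":{"type":"array"},"dr":{"type":"array"},"jaw":{"type":"array"},"force":{"type":"number"}},"required":["delta_pos","dr","jaw"]}

```bash
mkdir -p pics; ls
python3 - <<'E'
from cell import telemetry, eyes, job
import cv2
s=telemetry.observe();print(s)
for n in("top","side"):
    im=eyes.read_camera(n);cv2.imwrite(f"pics/{n}0.png",im[:,:,::-1]);print(n,eyes.camera_model(n))
print(eyes.camera_model("wrist"))
E
```

```text
pics
{'time': 0.0, 'qpos': array([-1.30098916e+00,  3.42740763e-01,  1.52501581e+00,  2.37799676e-05,
        1.27542273e+00, -1.46016720e-01]), 'qvel': array([ 0.00035362,  0.00052861, -0.00021244,  0.00163086,  0.00027068,
       -0.0002005 ]), 'joint_efforts': array([ 1.29920056e-03, -4.31239700e+01, -2.44216776e+01,  7.20106484e-02,
        5.58114436e-02, -1.31372199e-04]), 'tool_pos': array([ 0.21196398, -0.47979627,  0.19083608]), 'tool_rot': array([-3.14002620e+00, -2.53351456e-04,  4.15816746e-01]), 'contact_force': array([0.34184578, 0.42228551, 0.70290623]), 'torque': array([-0.03529141, -0.04015712,  0.01807374]), 'grip_force': 0.0, 'opening': 0.091787492844012}
top {'vertical_fov': 46.68096475992027, 'cx': 319.5763379870891, 'cy': 234.38114546755634, 'rvec': array([ 2.10816015, -2.15956552,  0.15449123]), 'tvec': array([0.01175434, 0.58856975, 1.2337121 ])}
side {'vertical_fov': 52.53215625618901, 'cx': 322.45956949098075, 'cy': 238.4568535535157, 'rvec': array([ 0.48258751, -2.71270405,  1.19188668]), 'tvec': array([0.51544317, 0.21216381, 1.11236849])}
{'vertical_fov': 65.70646984690485, 'cx': 319.37637268297703, 'cy': 236.65941612004437, 'hand_eye': array([[-5.95085461e-04, -9.59476859e-01, -2.81786803e-01,
         7.58632323e-02],
       [ 9.99999823e-01, -5.64822886e-04, -1.88620851e-04,
         1.92903633e-04],
       [ 2.18177064e-05, -2.81786865e-01,  9.59477025e-01,
        -1.94102768e-01],
       [ 0.00000000e+00,  0.00000000e+00,  0.00000000e+00,
         1.00000000e+00]])}
```

View pics/top0.png

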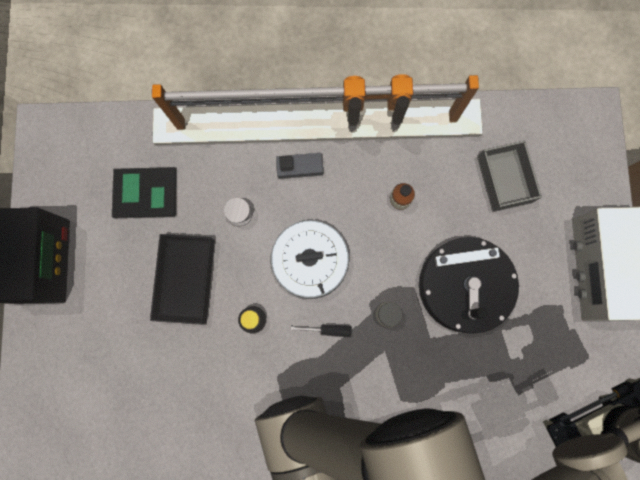

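View pics/side0.png

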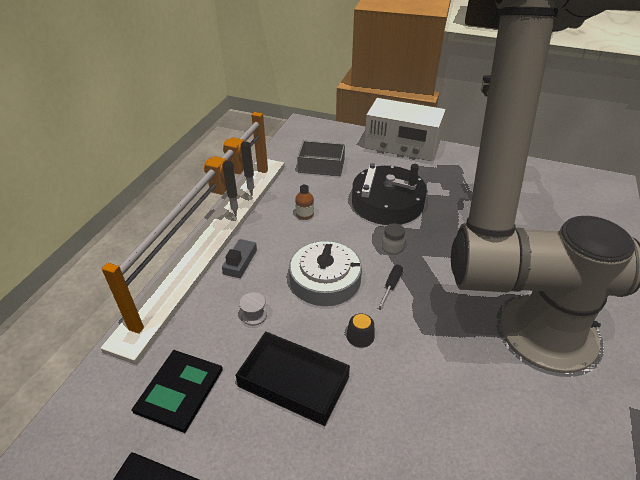

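The top view shows the gearbox at (470,285), with the bar across it at (467,257) and the handle near (474,310). The dial is at (311,258), with its zero line towards (335,254) and its pointer near (321,290). The black tray is at (183,278). I'll enlarge these for closer readings.

Run:
```python
import cv2,numpy as np
t=cv2.imread("pics/top0.png")
a=cv2.resize(t[230:340,415:525],None,fx=5,fy=5,interpolation=cv2.INTER_CUBIC)
cv2.imwrite("pics/gear.png",a)
b=cv2.resize(t[210:330,140:360],None,fx=3.6,fy=3.6,interpolation=cv2.INTER_CUBIC)[:, :800]
cv2.imwrite("pics/dial.png",b)
```

```text
(no output)
```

View pics/gear.png

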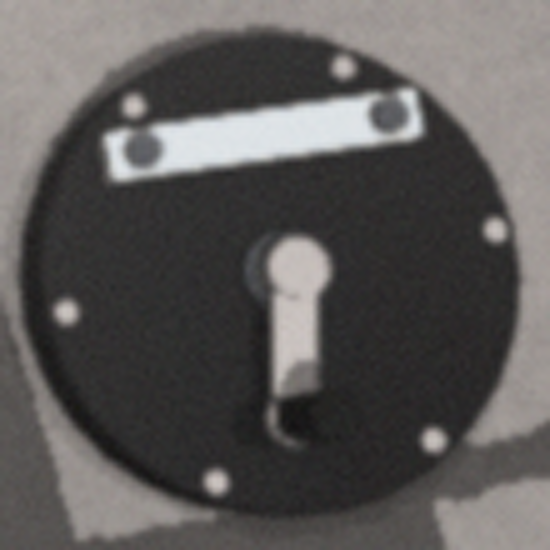

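View pics/dial.png

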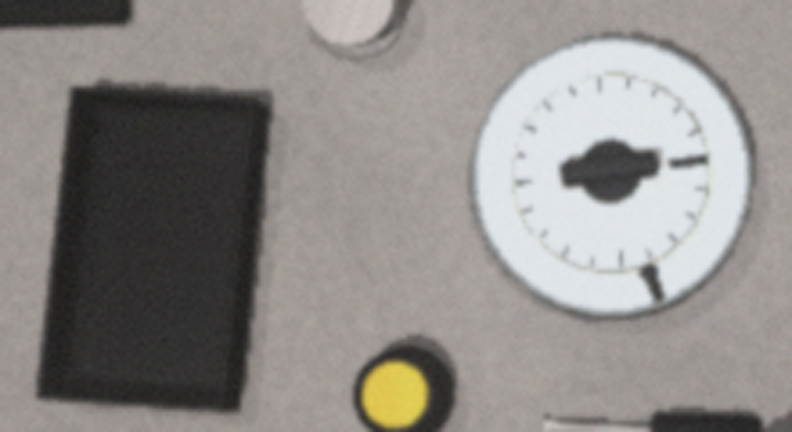

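The gear crop gives the bar corners, the hub top at (300,267) and the six bolts. The dial crop gives the zero line at (670,162)–(708,159), the pointer at (650,268)–(658,298) and the tray rim corners.

```bash
cat > h.py <<'E'
from cell import telemetry, eyes, job
import cv2,numpy as np
from scipy.spatial.transform import Rotation as Rn
def K(m): f=240/np.tan(np.radians(m["vertical_fov"])/2); return np.array([[f,0,m["cx"]],[0,f,m["cy"]],[0,0,1]])
def ray(n,uv,z):
    m=eyes.camera_model(n);R=cv2.Rodrigues(np.array(m["rvec"]))[0];c=-R.T@m["tvec"]
    d=R.T@np.linalg.inv(K(m))@np.array([uv[0],uv[1],1.]);return c+d*(z-c[2])/d[2]
def proj(n,p):
    m=eyes.camera_model(n);return cv2.projectPoints(np.array([p],float),np.array(m["rvec"]),np.array(m["tvec"]),K(m),None)[0][0,0]
def wproj(p,s):
    m=eyes.camera_model("wrist");H=m["hand_eye"];T=np.eye(4);T[:3,:3]=Rn.from_euler("xyz",s["tool_rot"]).as_matrix();T[:3,3]=s["tool_pos"]
    q=np.linalg.inv(T@H)@np.array([*p,1.]);r=np.hypot(q[0],q[1]);k=K(m);th=np.arctan2(r,q[2])*k[0,0]
    return k[:2,2]+th*q[:2]/r
def wray(uv,s,z):
    m=eyes.camera_model("wrist");H=m["hand_eye"];T=np.eye(4);T[:3,:3]=Rn.from_euler("xyz",s["tool_rot"]).as_matrix();T[:3,3]=s["tool_pos"];T=T@H
    k=K(m);v=np.array(uv)-k[:2,2];r=np.linalg.norm(v);th=r/k[0,0];d=T[:3,:3]@np.array([*(np.sin(th)*v/r),np.cos(th)])
    return T[:3,3]+d*(z-T[2,3])/d[2]
E
python3 - <<'E'
from h import *
np.set_printoptions(precision=4,suppress=True)
g=lambda u,v,z:ray("top",((u+.5)/5-.5+415,(v+.5)/5-.5+230),z)
d=lambda u,v,z:ray("top",((u+.5)/3.6-.5+140,(v+.5)/3.6-.5+210),z)
print("hub",g(300,267,.092))
B=[(343,68),(495,230),(433,440),(216,483),(66,312),(134,106)]
print("bolts",np.mean([g(*b,.062) for b in B],0))
C=np.array([g(*b,.082) for b in [(104,135),(112,183),(418,88),(426,135)]]);print("bar",C.mean(0),C[2]-C[0],C[3]-C[1],np.linalg.norm(C[2]-C[0]))
print("screws",g(144,150,.09),g(389,115,.09))
print("arm end",g(298,385,.086),"handle lowest?",g(300,418,.149),g(292,445,.087))
print("bezel",d(612,171,.066),d(610,171,.096),"zero",d(670,162,.066),d(708,159,.066),"ptr",d(650,268,.054),d(658,298,.054))
print("griparc",d(562,173,.096),d(660,163,.096))
print("dial housing edges",(d(472,175,.05)+d(752,180,.05))/2,(d(612,37,.05)+d(612,317,.05))/2)
T=[d(*b,.045) for b in[(72,90),(270,95),(240,408),(38,398)]];print("tray",T,np.mean(T,0))
for p,n in[((183,278),"")]: pass
print("bystanders jar",ray("top",(238,210),.06),"cleaner",ray("top",(250,320),.055),"spool",ray("top",(389,315),.05),"bottle",ray("top",(403,190),.1),"board",ray("top",(350,330),.01))
E
```

```text
hub [ 0.4657 -0.3382  0.092 ]
bolts [ 0.4656 -0.3376  0.062 ]
bar [ 0.5249 -0.3293  0.082 ] [ 0.0175 -0.14    0.    ] [ 0.0179 -0.1397  0.    ] 0.14110713592452048
screws [ 0.5188 -0.2738  0.09  ] [ 0.5316 -0.3822  0.09  ]
arm end [ 0.4149 -0.3355  0.086 ] handle lowest? [ 0.4   -0.319  0.149] [ 0.3891 -0.331   0.087 ]
bezel [0.5343 0.0209 0.066 ] [0.5308 0.0213 0.096 ] zero [ 0.539  -0.0155  0.066 ] [ 0.5403 -0.0393  0.066 ] ptr [ 0.474  -0.0013  0.054 ] [ 0.4551 -0.0059  0.054 ]
griparc [0.5303 0.0506 0.096 ] [ 0.5349 -0.0094  0.096 ]
dial housing edges [0.532  0.0216 0.05  ] [0.5333 0.0215 0.05  ]
tray [array([0.5976, 0.3675, 0.045 ]), array([0.5912, 0.2399, 0.045 ]), array([0.3932, 0.2575, 0.045 ]), array([0.4024, 0.3846, 0.045 ])] [0.4961 0.3124 0.045 ]
bystanders jar [0.6479 0.1835 0.06  ] cleaner [0.3975 0.1574 0.055 ] spool [ 0.4014 -0.1537  0.05  ] bottle [ 0.6755 -0.191   0.1   ] board [ 0.3698 -0.067   0.01  ]
```

{"op": "apply_moves", "data": {
  "delta_pos": [
    [0.78, 0.375, 0.08],
    [0.78, 0.375, 0.08],
    [0.78, 0.375, 0.08],
    [0.78, 0.375, 0.08],
    [0.78, 0.375, 0.08],
    [0.78, 0.375, 0.08],
    [0.78, 0.375, 0.08],
    [0.78, 0.375, 0.08]
  ],
  "dr": [
    [0, 0, 1],
    [0, 0, 1],
    [0, 0, 1],
    [0, 0, 1],
    [0, 0, 1],
    [0, 0, 1],
    [0, 0, 1],
    [0, 0, 1]
  ],
  "jaw": [0.44, 0.44, 0.44, 0.44, 0.44, 0.44, 0.44, 0.44],
  "force": 30
}}

```text
time: 0.77
tool_pos: [0.5128, -0.335, 0.222]
tool_rot: [-3.141, 0.0, 0.916]
contact_force: [0.7, -1.8, 0.2]
opening: 0.0435
grip_force: 0.0
```

{"op": "apply_moves", "data": {
  "delta_pos": [
    [0, 0, 0],
    [0, 0, 0],
    [0, 0, 0],
    [0, 0, 0],
    [0, 0, 0]
  ],
  "dr": [
    [0, 0, 1],
    [0, 0, 1],
    [0, 0, 1],
    [0, 0, 1],
    [0, 0, 1]
  ],
  "jaw": [0.44, 0.44, 0.44, 0.44, 0.44]
}}

```text
time: 1.18
tool_pos: [0.5112, -0.3361, 0.2216]
tool_rot: [-3.141, -0.001, 1.421]
contact_force: [-0.3, 0.8, -0.9]
opening: 0.0402
grip_force: 0.0
```

{"op": "apply_moves", "data": {
  "delta_pos": [
    [0, 0, 0],
    [0, 0, 0],
    [0, 0, 0],
    [0, 0, 0],
    [0, 0, 0]
  ],
  "dr": [
    [0, 0, 0.56],
    [0, 0, 0.56],
    [0, 0, 0.56],
    [0, 0, 0.56],
    [0, 0, 0.56]
  ],
  "jaw": [0.44, 0.44, 0.44, 0.44, 0.44]
}}

```text
time: 1.6
tool_pos: [0.5111, -0.3364, 0.222]
tool_rot: [-3.141, -0.0, 1.692]
contact_force: [-0.6, 0.3, 0.0]
opening: 0.0403
grip_force: 0.0
```

Run:
```python
from h import *
s=telemetry.observe();print(s["time"],s["tool_pos"],s["tool_rot"],s["opening"])
im=eyes.read_camera("wrist")[:,:,::-1].copy()
for p in [(.4656,-.338,.092),(.4007,-.3355,.149),(.4007,-.3355,.087),(.5188,-.2738,.09),(.5316,-.3822,.09),(.5249,-.3293,.082)]:
    u=wproj(p,s);print(p,u.round(1));cv2.circle(im,tuple(int(x) for x in u.round()),3,(0,0,255),1)
cv2.imwrite("pics/w1.png",im)
```

```text
1.6 [ 0.51108364 -0.33644757  0.2219912 ] [-3.14137840e+00 -3.59273150e-04  1.69156779e+00] 0.04025894044597024
(0.4656, -0.338, 0.092) [269.3 211.9]
(0.4007, -0.3355, 0.149) [178.4 215.9]
(0.4007, -0.3355, 0.087) [202.1 200.7]
(0.5188, -0.2738, 0.09) [337.2 147.3]
(0.5316, -0.3822, 0.09) [335.6 265.4]
(0.5249, -0.3293, 0.082) [335.6 207.9]
```

View pics/w1.png

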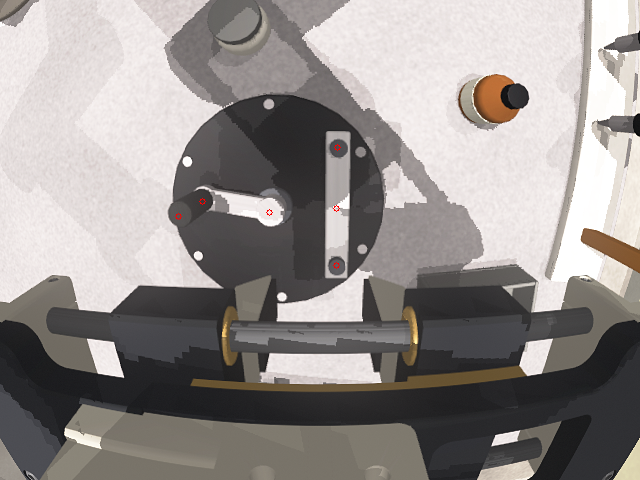

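The wrist view confirms the positions: the bar screws are at (337,148) and (336,266), the hub is at (269,212), and the handle top is near (179,213). I'll go down and grip the bar.

{"op": "apply_moves", "data": {
  "delta_pos": [
    [0.035, 0.018, 0],
    [0.035, 0.018, -0.08],
    [0.035, 0.018, -0.17],
    [0.035, 0.018, -0.25],
    [0.035, 0.018, -0.32],
    [0.035, 0.018, -0.37],
    [0.035, 0.018, -0.39],
    [0.035, 0.018, -0.39]
  ],
  "dr": [
    [0, 0, 0.01],
    [0, 0, 0.01],
    [0, 0, 0.01],
    [0, 0, 0.01],
    [0, 0, 0.01],
    [0, 0, 0.01],
    [0, 0, 0.01],
    [0, 0, 0.01]
  ],
  "jaw": [0.44, 0.44, 0.44, 0.44, 0.44, 0.44, 0.44, 0.44]
}}

```text
time: 2.32
tool_pos: [0.5242, -0.3285, 0.0641]
tool_rot: [-3.139, -0.003, 1.699]
contact_force: [0.1, 0.2, -0.4]
opening: 0.04
grip_force: 0.0
```

{"op": "apply_moves", "data": {
  "delta_pos": [
    [0, 0, 0],
    [0, 0, 0],
    [0, 0, 0],
    [0, 0, 0],
    [0, 0, 0],
    [0, 0, 0]
  ],
  "dr": [
    [0, 0, 0],
    [0, 0, 0],
    [0, 0, 0],
    [0, 0, 0],
    [0, 0, 0],
    [0, 0, 0]
  ],
  "jaw": [0.44, 0.1, 0.1, 0.1, 0.1, 0.1],
  "force": 30
}}

```text
time: 2.82
tool_pos: [0.5254, -0.3294, 0.0669]
tool_rot: [3.141, 0.001, 1.701]
contact_force: [1.2, -0.5, 0.1]
opening: 0.012
grip_force: 0.0
```

Run:
```python
from h import *
s=telemetry.observe();print(s["time"],s["tool_pos"],s["tool_rot"],s["opening"],s["grip_force"])
im=eyes.read_camera("wrist")[:,:,::-1];b=eyes.read_camera("side")[:,:,::-1]
b=cv2.resize(b[120:260,320:480],None,fx=2.5,fy=2.5)
o=np.zeros((480,1040,3),np.uint8);o[:,:640]=im;o[:350,640:]=b
cv2.imwrite("pics/w2.png",cv2.resize(o,(800,369)))
```

```text
2.8167 [ 0.52544722 -0.32944454  0.06686074] [3.14076296e+00 7.77448643e-04 1.70065560e+00] 0.012021579433094747 0.0
```

View pics/w2.png

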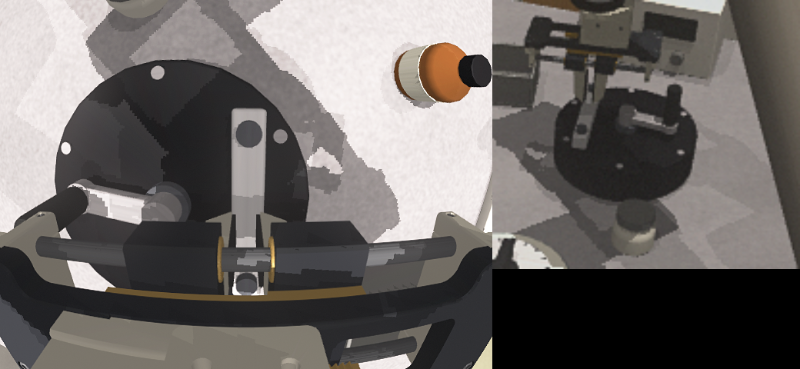

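{"op": "apply_moves", "data": {
  "delta_pos": [
    [0, 0, 0],
    [0, 0, 0],
    [0, 0, 0]
  ],
  "dr": [
    [0, 0, 0],
    [0, 0, 0],
    [0, 0, 0]
  ],
  "jaw": [0, 0, 0],
  "force": 30
}}

```text
time: 3.17
tool_pos: [0.5252, -0.3293, 0.0662]
tool_rot: [3.142, -0.0, 1.701]
contact_force: [0.2, -0.2, -0.5]
opening: 0.0002
grip_force: 0.0
```

Run:
```python
from h import *
s=telemetry.observe();print(s["time"],s["tool_pos"],s["tool_rot"],s["opening"],s["grip_force"])
im=eyes.read_camera("wrist")[:,:,::-1]
cv2.imwrite("pics/w3.png",cv2.resize(im[200:420,180:460],None,fx=2.5,fy=2.5))
```

```text
3.1667 [ 0.52520218 -0.32925751  0.06617689] [ 3.14157390e+00 -8.78984394e-05  1.70074819e+00] 0.00019442928689510878 0.0
```

View pics/w3.png

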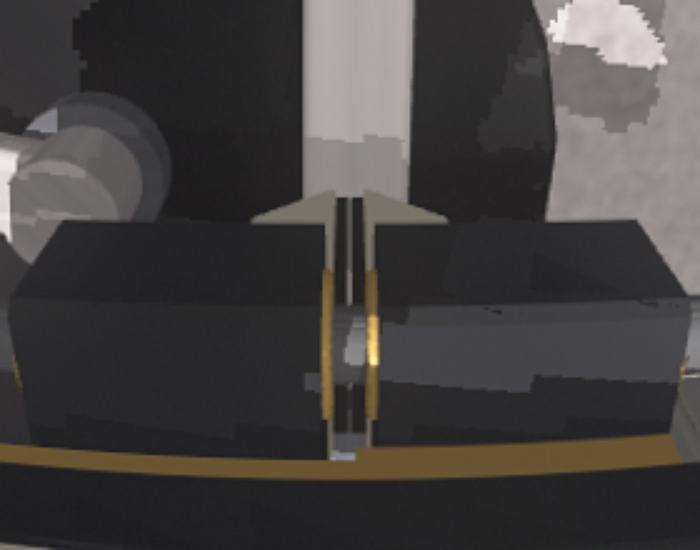

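Run:
```python
from h import *
s=telemetry.observe();R=Rn.from_euler("xyz",s["tool_rot"]).as_matrix()
for b in(0,.01,.019,.03,.04,.06): print(b,[wproj(s["tool_pos"]+R@np.array([x,0,-b]),s).round(1) for x in(-.0095,0,.0095)])
# bar edges near the finger, far end, at height z
for z in(.082,.06): print(z,[wproj(p,s).round(1) for p in((.5249-.0167,-.3293+.0694+.0,z),(.5162,-.2599,z),(.5188,-.2738,z),(.5316,-.3822,z))])
p=telemetry.observe()["qpos"];print(p)
```

```text
0 [array([319.6, 284.4]), array([319.6, 268.9]), array([319.6, 252.8])]
0.01 [array([319.5, 291.7]), array([319.5, 275.6]), array([319.5, 258.9])]
0.019 [array([319.5, 299. ]), array([319.5, 282.3]), array([319.5, 265. ])]
0.03 [array([319.5, 308.6]), array([319.5, 291.3]), array([319.5, 273.1])]
0.04 [array([319.5, 318.3]), array([319.5, 300.3]), array([319.5, 281.4])]
0.06 [array([319.4, 341. ]), array([319.4, 321.6]), array([319.4, 301. ])]
0.082 [array([302.9, 140.5]), array([319.6, 142.6]), array([321.2, 171.8]), array([318.7, 363.5])]
0.06 [array([304.7, 139.4]), array([319.6, 141.3]), array([321.1, 167.4]), array([318.8, 343.4])]
[-6.83582457e-01  6.28261823e-01  1.41128602e+00  6.40853664e-05
  1.10204090e+00 -8.13556766e-01]
```

The fingers closed empty above the bar, and in the wrist view their tips sit about 15 mm short of the stated TCP. I'll open and feel downward in small steps.

{"op": "apply_moves", "data": {
  "delta_pos": [
    [0, 0, 0],
    [0, 0, 0],
    [0, 0, 0],
    [0, 0, 0],
    [0, 0, 0],
    [0, 0, 0],
    [0, 0, -0.005],
    [0, 0, -0.005]
  ],
  "dr": [
    [0, 0, 0],
    [0, 0, 0],
    [0, 0, 0],
    [0, 0, 0],
    [0, 0, 0],
    [0, 0, 0],
    [0, 0, 0],
    [0, 0, 0]
  ],
  "jaw": [0.44, 0.44, 0.44, 0.44, 0.44, 0.44, 0.44, 0.44]
}}

```text
time: 3.88
tool_pos: [0.5251, -0.3291, 0.0638]
tool_rot: [-3.141, -0.0, 1.701]
contact_force: [0.8, -1.0, -0.1]
opening: 0.0402
grip_force: 0.0
```

{"op": "apply_moves", "data": {
  "delta_pos": [
    [0, 0, -0.003],
    [0, 0, -0.006],
    [0, 0, -0.008],
    [0, 0, -0.01],
    [0, 0, -0.01]
  ],
  "dr": [
    [0, 0, 0],
    [0, 0, 0],
    [0, 0, 0],
    [0, 0, 0],
    [0, 0, 0]
  ],
  "jaw": [0.44, 0.44, 0.44, 0.44, 0.44]
}}

```text
time: 4.3
tool_pos: [0.5252, -0.3292, 0.06]
tool_rot: [-3.141, -0.0, 1.701]
contact_force: [1.3, -0.8, -1.2]
opening: 0.0401
grip_force: 0.0
```

Run:
```python
from h import *
s=telemetry.observe();print(s["time"],s["tool_pos"],s["contact_force"],s["opening"])
print(proj("side",s["tool_pos"]),[proj("side",s["tool_pos"]+[0,0,b]).round(1) for b in(.01,.02,.03)])
im=eyes.read_camera("side")[:,:,::-1];u=proj("side",s["tool_pos"]);cv2.circle(im:=im.copy(),tuple(int(x) for x in u.round()),1,(0,0,255),1)
cv2.imwrite("pics/w4.png",cv2.resize(im[120:230,330:450],None,fx=5,fy=5,interpolation=cv2.INTER_CUBIC))
```

```text
4.3 [ 0.5251502  -0.32916597  0.05997546] [ 1.34560285 -0.84586752 -1.18813353] 0.040100782663753984
[368.5837037  182.83749868] [array([368.8, 180.1]), array([369. , 177.3]), array([369.3, 174.4])]
```

View pics/w4.png

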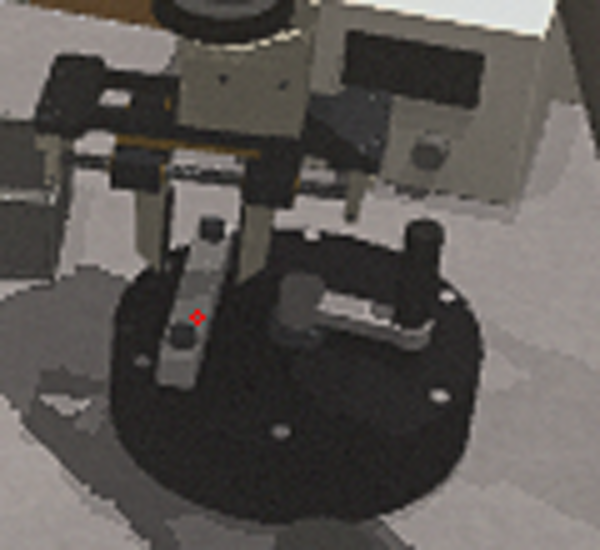

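The side view puts the fingertips at about crop (200,275), while the reported TCP projects to (197,316). The real tips are therefore roughly 20–30 mm above the reported TCP. I'll keep descending and watch the force.

{"op": "apply_moves", "data": {
  "delta_pos": [
    [0, 0, -0.006],
    [0, 0, -0.012],
    [0, 0, -0.018],
    [0, 0, -0.022],
    [0, 0, -0.025],
    [0, 0, -0.025]
  ],
  "dr": [
    [0, 0, 0],
    [0, 0, 0],
    [0, 0, 0],
    [0, 0, 0],
    [0, 0, 0],
    [0, 0, 0]
  ],
  "jaw": [0.44, 0.44, 0.44, 0.44, 0.44, 0.44]
}}

```text
time: 4.85
tool_pos: [0.525, -0.3291, 0.0498]
tool_rot: [-3.141, -0.0, 1.701]
contact_force: [0.2, 0.3, -0.2]
opening: 0.0403
grip_force: 0.0
```

{"op": "apply_moves", "data": {
  "delta_pos": [
    [0, 0, -0.004],
    [0, 0, -0.008],
    [0, 0, -0.012],
    [0, 0, -0.0125],
    [0, 0, -0.0125]
  ],
  "dr": [
    [0, 0, 0],
    [0, 0, 0],
    [0, 0, 0],
    [0, 0, 0],
    [0, 0, 0]
  ],
  "jaw": [0.44, 0.44, 0.44, 0.44, 0.44]
}}

```text
time: 5.27
tool_pos: [0.5251, -0.3292, 0.045]
tool_rot: [-3.141, -0.0, 1.701]
contact_force: [-0.2, -0.0, -1.3]
opening: 0.0402
grip_force: 0.0
```

{"op": "apply_moves", "data": {
  "delta_pos": [
    [0, 0, 0],
    [0, 0, 0],
    [0, 0, 0],
    [0, 0, 0],
    [0, 0, 0],
    [0, 0, 0]
  ],
  "dr": [
    [0, 0, 0],
    [0, 0, 0],
    [0, 0, 0],
    [0, 0, 0],
    [0, 0, 0],
    [0, 0, 0]
  ],
  "jaw": [0.1, 0.1, 0.1, 0.1, 0.1, 0.1],
  "force": 10
}}

```text
time: 5.77
tool_pos: [0.5257, -0.3294, 0.0455]
tool_rot: [3.141, 0.001, 1.701]
contact_force: [1.4, -0.4, 0.1]
opening: 0.0218
grip_force: 10.0
```

Gripped: the opening is 21.8 mm. Now I'll lift and carry the bar.

{"op": "apply_moves", "data": {
  "delta_pos": [
    [0, 0, 0],
    [0, 0, 0],
    [0, 0, 0.03],
    [0, 0, 0.1],
    [0, 0, 0.18],
    [0, 0, 0.26],
    [0, 0, 0.3],
    [0, 0, 0.3]
  ],
  "dr": [
    [0, 0, 0],
    [0, 0, 0],
    [0, 0, 0],
    [0, 0, 0],
    [0, 0, 0],
    [0, 0, 0],
    [0, 0, 0],
    [0, 0, 0]
  ],
  "jaw": [0.1, 0.1, 0.1, 0.1, 0.1, 0.1, 0.1, 0.1],
  "force": 40
}}

```text
time: 6.43
tool_pos: [0.5263, -0.3305, 0.1692]
tool_rot: [3.138, 0.005, 1.701]
contact_force: [-0.1, -0.3, -2.8]
opening: 0.0203
grip_force: 40.0
```

{"op": "apply_moves", "data": {
  "delta_pos": [
    [0, 0.05, 0],
    [-0.01, 0.12, 0],
    [-0.01, 0.2, 0],
    [-0.02, 0.28, 0],
    [-0.025, 0.36, 0],
    [-0.025, 0.44, 0],
    [-0.025, 0.5, 0],
    [-0.025, 0.535, 0]
  ],
  "dr": [
    [0, 0, 0.1],
    [0, 0, 0.2],
    [0, 0, 0.35],
    [0, 0, 0.5],
    [0, 0, 0.65],
    [0, 0, 0.8],
    [0, 0, 0.9],
    [0, 0, 0.904]
  ],
  "jaw": [0.1, 0.1, 0.1, 0.1, 0.1, 0.1, 0.1, 0.1]
}}

```text
time: 7.1
tool_pos: [0.5135, -0.1123, 0.1632]
tool_rot: [-3.139, -0.004, 2.156]
contact_force: [0.3, -0.4, -4.2]
opening: 0.0197
grip_force: 40.0
```

{"op": "apply_moves", "data": {
  "delta_pos": [
    [0, 0.08, 0],
    [-0.01, 0.16, 0],
    [-0.01, 0.24, 0],
    [-0.02, 0.32, 0],
    [-0.025, 0.4, 0],
    [-0.025, 0.48, 0],
    [-0.025, 0.535, 0],
    [-0.025, 0.535, 0]
  ],
  "dr": [
    [0, 0, 0.15],
    [0, 0, 0.3],
    [0, 0, 0.45],
    [0, 0, 0.6],
    [0, 0, 0.75],
    [0, 0, 0.85],
    [0, 0, 0.904],
    [0, 0, 0.904]
  ],
  "jaw": [0.1, 0.1, 0.1, 0.1, 0.1, 0.1, 0.1, 0.1]
}}

```text
time: 7.77
tool_pos: [0.5042, 0.102, 0.1638]
tool_rot: [-3.141, -0.003, 2.608]
contact_force: [0.1, -0.0, -2.5]
opening: 0.0199
grip_force: 40.0
```

{"op": "apply_moves", "data": {
  "delta_pos": [
    [0, 0.08, 0],
    [-0.01, 0.16, 0],
    [-0.01, 0.24, 0],
    [-0.02, 0.32, 0],
    [-0.025, 0.4, 0],
    [-0.025, 0.48, 0],
    [-0.025, 0.535, 0],
    [-0.025, 0.535, 0]
  ],
  "dr": [
    [0, 0, 0.15],
    [0, 0, 0.3],
    [0, 0, 0.45],
    [0, 0, 0.6],
    [0, 0, 0.75],
    [0, 0, 0.85],
    [0, 0, 0.904],
    [0, 0, 0.904]
  ],
  "jaw": [0.1, 0.1, 0.1, 0.1, 0.1, 0.1, 0.1, 0.1]
}}

```text
time: 8.43
tool_pos: [0.4947, 0.3155, 0.1635]
tool_rot: [3.141, -0.002, 3.059]
contact_force: [-0.5, -0.0, -3.4]
opening: 0.0197
grip_force: 40.0
```

Run:
```python
from h import *
s=telemetry.observe();print(s["time"],s["tool_pos"],s["tool_rot"],s["contact_force"],s["torque"],s["opening"],s["grip_force"])
im=eyes.read_camera("wrist")[:,:,::-1];b=eyes.read_camera("top")[:,:,::-1]
cv2.imwrite("pics/top2.png",b);cv2.imwrite("pics/w5.png",im)
# dark-free detection of gear handle top: report estimated from w1
s1=dict(tool_pos=np.array([.51108,-.33645,.22199]),tool_rot=np.array([-3.14138,-.00036,1.69157]))
print(wray((179,213),s1,.149),wray((203,197),s1,.087))
```

```text
8.4333 [0.49470547 0.3154835  0.1634995 ] [ 3.14147093e+00 -1.68535555e-03  3.05927253e+00] [-0.54686213 -0.01496549 -3.39977863] [ 0.08782256 -0.15154912  0.04063487] 0.01974128915299232 39.95998556027189
[ 0.40105596 -0.33274914  0.149     ] [ 0.40131974 -0.33141249  0.087     ]
```

{"op": "apply_moves", "data": {
  "delta_pos": [
    [0.003, -0.007, -0.08],
    [0.003, -0.007, -0.17],
    [0.003, -0.007, -0.26],
    [0.003, -0.007, -0.33],
    [0.003, -0.007, -0.37],
    [0.003, -0.007, -0.39],
    [0.003, -0.007, -0.4],
    [0.003, -0.007, -0.4]
  ],
  "dr": [
    [0, 0, 0],
    [0, 0, 0],
    [0, 0, 0],
    [0, 0, 0],
    [0, 0, 0],
    [0, 0, 0],
    [0, 0, 0],
    [0, 0, 0]
  ],
  "jaw": [0.1, 0.1, 0.1, 0.1, 0.1, 0.1, 0.1, 0.1]
}}

```text
time: 9.2
tool_pos: [0.4968, 0.3089, 0.005]
tool_rot: [-3.141, -0.0, 3.055]
contact_force: [0.1, -0.1, -2.2]
opening: 0.0197
grip_force: 40.0
```

{"op": "apply_moves", "data": {
  "delta_pos": [
    [0, 0, -0.005],
    [0, 0, -0.01],
    [0, 0, -0.015],
    [0, 0, -0.02],
    [0, 0, -0.024],
    [0, 0, -0.024]
  ],
  "dr": [
    [0, 0, 0],
    [0, 0, 0],
    [0, 0, 0],
    [0, 0, 0],
    [0, 0, 0],
    [0, 0, 0]
  ],
  "jaw": [0.1, 0.1, 0.1, 0.1, 0.1, 0.1]
}}

```text
time: 9.7
tool_pos: [0.4962, 0.31, -0.0045]
tool_rot: [-3.142, -0.0, 3.057]
contact_force: [0.2, -0.6, -2.5]
opening: 0.0197
grip_force: 40.0
```

{"op": "apply_moves", "data": {
  "delta_pos": [
    [0, 0, -0.003],
    [0, 0, -0.006],
    [0, 0, -0.009],
    [0, 0, -0.012],
    [0, 0, -0.012]
  ],
  "dr": [
    [0, 0, 0],
    [0, 0, 0],
    [0, 0, 0],
    [0, 0, 0],
    [0, 0, 0]
  ],
  "jaw": [0.1, 0.1, 0.1, 0.1, 0.1]
}}

```text
time: 10.12
tool_pos: [0.4964, 0.3099, -0.0094]
tool_rot: [3.142, -0.0, 3.057]
contact_force: [-0.7, -0.8, -2.8]
opening: 0.02
grip_force: 40.0
```

{"op": "apply_moves", "data": {
  "delta_pos": [
    [0, 0, -0.0015],
    [0, 0, -0.003],
    [0, 0, -0.003],
    [0, 0, -0.003]
  ],
  "dr": [
    [0, 0, 0],
    [0, 0, 0],
    [0, 0, 0],
    [0, 0, 0]
  ],
  "jaw": [0.1, 0.1, 0.1, 0.1]
}}

```text
time: 10.45
tool_pos: [0.4965, 0.3101, -0.0098]
tool_rot: [3.141, 0.0, 3.057]
contact_force: [-2.5, -0.3, 4.9]
opening: 0.0204
grip_force: 40.0
```

{"op": "apply_moves", "data": {
  "delta_pos": [
    [0, 0, -0.0015],
    [0, 0, -0.003],
    [0, 0, -0.003],
    [0, 0, -0.003]
  ],
  "dr": [
    [0, 0, 0],
    [0, 0, 0],
    [0, 0, 0],
    [0, 0, 0]
  ],
  "jaw": [0.1, 0.1, 0.1, 0.1]
}}

```text
time: 10.78
tool_pos: [0.4966, 0.3103, -0.01]
tool_rot: [3.141, 0.001, 3.057]
contact_force: [-5.2, 0.3, 12.3]
opening: 0.0198
grip_force: 40.0
```

The bar is on the tray floor. I'll release it, lift, and return to the crank.

{"op": "apply_moves", "data": {
  "delta_pos": [
    [0, 0, 0.005],
    [0, 0, 0.005],
    [0, 0, 0.005],
    [0, 0, 0.005],
    [0, 0, 0.005],
    [0, 0, 0.06],
    [0, 0, 0.14],
    [0, 0, 0.24]
  ],
  "dr": [
    [0, 0, 0],
    [0, 0, 0],
    [0, 0, 0],
    [0, 0, 0],
    [0, 0, 0],
    [0, 0, 0],
    [0, 0, 0],
    [0, 0, 0]
  ],
  "jaw": [0.45, 0.45, 0.45, 0.45, 0.45, 0.45, 0.45, 0.45]
}}

```text
time: 11.45
tool_pos: [0.4948, 0.3091, 0.083]
tool_rot: [-3.139, -0.005, 3.057]
contact_force: [0.6, 0.6, -1.2]
opening: 0.0412
grip_force: 0.0
```

{"op": "apply_moves", "data": {
  "delta_pos": [
    [0, 0, 0.1],
    [0, 0, 0.2],
    [0, 0, 0.28],
    [0, 0, 0.28]
  ],
  "dr": [
    [0, 0, 0],
    [0, 0, 0],
    [0, 0, 0],
    [0, 0, 0]
  ],
  "jaw": [0.55, 0.55, 0.55, 0.55]
}}

```text
time: 11.78
tool_pos: [0.4996, 0.3114, 0.2041]
tool_rot: [3.135, 0.012, 3.057]
contact_force: [0.6, -0.0, 0.4]
opening: 0.0506
grip_force: 0.0
```

{"op": "apply_moves", "data": {
  "delta_pos": [
    [-0.01, -0.08, 0],
    [-0.02, -0.16, 0],
    [-0.03, -0.24, 0],
    [-0.04, -0.32, 0],
    [-0.06, -0.4, 0],
    [-0.07, -0.48, 0],
    [-0.08, -0.535, 0],
    [-0.08, -0.535, 0]
  ],
  "dr": [
    [0, 0, -0.15],
    [0, 0, -0.3],
    [0, 0, -0.45],
    [0, 0, -0.6],
    [0, 0, -0.75],
    [0, 0, -0.85],
    [0, 0, -0.904],
    [0, 0, -0.904]
  ],
  "jaw": [0.55, 0.55, 0.55, 0.55, 0.55, 0.55, 0.55, 0.55]
}}

```text
time: 12.45
tool_pos: [0.4637, 0.0926, 0.1961]
tool_rot: [-3.14, 0.0, 2.6]
contact_force: [0.7, 0.4, 0.4]
opening: 0.0503
grip_force: 0.0
```

{"op": "apply_moves", "data": {
  "delta_pos": [
    [-0.01, -0.08, 0],
    [-0.02, -0.16, 0],
    [-0.03, -0.24, 0],
    [-0.04, -0.32, 0],
    [-0.06, -0.4, 0],
    [-0.07, -0.48, 0],
    [-0.08, -0.535, 0],
    [-0.08, -0.535, 0]
  ],
  "dr": [
    [0, 0, -0.15],
    [0, 0, -0.3],
    [0, 0, -0.45],
    [0, 0, -0.6],
    [0, 0, -0.75],
    [0, 0, -0.85],
    [0, 0, -0.904],
    [0, 0, -0.904]
  ],
  "jaw": [0.55, 0.55, 0.55, 0.55, 0.55, 0.55, 0.55, 0.55]
}}

```text
time: 13.12
tool_pos: [0.4324, -0.1211, 0.1961]
tool_rot: [-3.141, 0.001, 2.149]
contact_force: [0.3, -0.6, -0.2]
opening: 0.0507
grip_force: 0.0
```

{"op": "apply_moves", "data": {
  "delta_pos": [
    [-0.01, -0.08, 0],
    [-0.02, -0.16, 0],
    [-0.03, -0.24, 0],
    [-0.04, -0.32, 0],
    [-0.06, -0.4, 0],
    [-0.07, -0.48, 0],
    [-0.08, -0.535, 0],
    [-0.08, -0.535, 0]
  ],
  "dr": [
    [0, 0, -0.15],
    [0, 0, -0.3],
    [0, 0, -0.45],
    [0, 0, -0.6],
    [0, 0, -0.75],
    [0, 0, -0.85],
    [0, 0, -0.904],
    [0, 0, -0.904]
  ],
  "jaw": [0.55, 0.55, 0.55, 0.55, 0.55, 0.55, 0.55, 0.55]
}}

```text
time: 13.78
tool_pos: [0.4004, -0.3351, 0.1957]
tool_rot: [-3.141, 0.001, 1.697]
contact_force: [0.6, 0.5, 0.2]
opening: 0.0508
grip_force: 0.0
```

Run:
```python
from h import *
s=telemetry.observe();print(s["time"],s["tool_pos"],s["tool_rot"],s["contact_force"],s["opening"],s["qpos"])
t=eyes.read_camera("top")[:,:,::-1]; w=eyes.read_camera("wrist")[:,:,::-1].copy()
for p in [(.401,-.333,.149),(.4656,-.338,.092),(.401,-.333,.087)]:
    cv2.circle(w,tuple(int(x) for x in wproj(p,s).round()),3,(0,0,255),1)
o=np.zeros((480,800,3),np.uint8);o[:,:490]=w[:,60:550]
o[:480,500:]=cv2.resize(t[220:336,140:215],(300,464))[:480] if 0 else cv2.copyMakeBorder(cv2.resize(t[220:336,140:215],(300,464)),0,16,0,0,cv2.BORDER_CONSTANT)
cv2.imwrite("pics/chk.png",o)
```

```text
13.7833 [ 0.40040352 -0.33514354  0.1956774 ] [-3.14143680e+00  9.15519001e-04  1.69736947e+00] [0.62384714 0.50864369 0.18501471] 0.050849432725416366 [-8.43309200e-01  3.33139390e-01  1.52539031e+00 -6.74018968e-04
  1.28239600e+00 -9.69690787e-01]
```

View pics/chk.png

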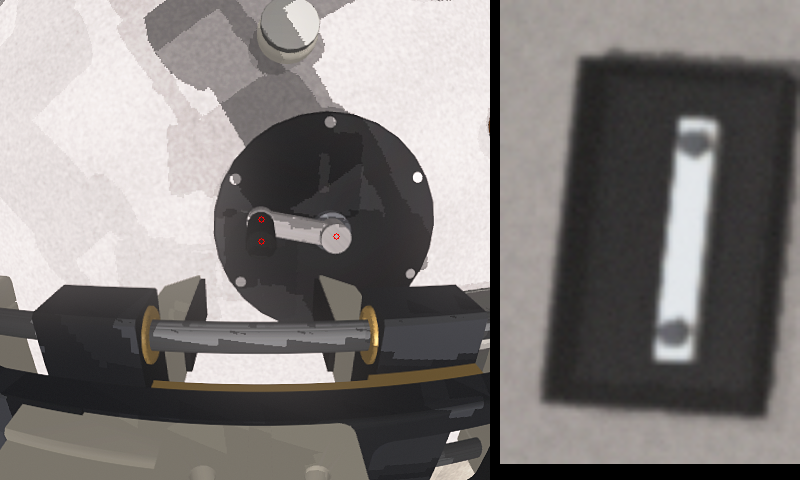

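The bar lies flat in the tray at right, and the handle at about (261,235) matches the prediction. I'll grip the handle.

{"op": "apply_moves", "data": {
  "delta_pos": [
    [0.002, 0.004, -0.04],
    [0.002, 0.004, -0.09],
    [0.002, 0.004, -0.14],
    [0.002, 0.004, -0.19],
    [0.002, 0.004, -0.23],
    [0.002, 0.004, -0.255],
    [0.002, 0.004, -0.255],
    [0.002, 0.004, -0.255]
  ],
  "dr": [
    [0, 0, 0],
    [0, 0, 0],
    [0, 0, 0],
    [0, 0, 0],
    [0, 0, 0],
    [0, 0, 0],
    [0, 0, 0],
    [0, 0, 0]
  ],
  "jaw": [0.55, 0.55, 0.55, 0.55, 0.55, 0.55, 0.55, 0.55]
}}

```text
time: 14.55
tool_pos: [0.4017, -0.3295, 0.0946]
tool_rot: [-3.142, -0.001, 1.702]
contact_force: [-0.0, 0.1, 0.7]
opening: 0.0505
grip_force: 0.0
```

{"op": "apply_moves", "data": {
  "delta_pos": [
    [0, 0, 0],
    [0, 0, 0],
    [0, 0, 0],
    [0, 0, 0],
    [0, 0, 0],
    [0, 0, 0],
    [0, 0, 0]
  ],
  "dr": [
    [0, 0, 0],
    [0, 0, 0],
    [0, 0, 0],
    [0, 0, 0],
    [0, 0, 0],
    [0, 0, 0],
    [0, 0, 0]
  ],
  "jaw": [0.1, 0.1, 0.1, 0.1, 0.1, 0.1, 0.1],
  "force": 20
}}

```text
time: 15.13
tool_pos: [0.4012, -0.3307, 0.0948]
tool_rot: [3.141, 0.001, 1.701]
contact_force: [-1.3, 0.7, 3.1]
opening: 0.0214
grip_force: 20.0
```

Run:
```python
from h import *
s=telemetry.observe();print(s["tool_pos"],s["contact_force"],s["opening"])
c=np.array([.4656,-.338]);v=s["tool_pos"][:2]-c;a0=np.arctan2(v[1],v[0]);print(np.hypot(*v),np.degrees(a0))
a=a0
for k in range(5):
    st=.17; p0=.065*np.array([np.cos(a),np.sin(a)])
    print([[round(float(x),3) for x in (.065*np.array([np.cos(a-st*i),np.sin(a-st*i)])-p0)/.4]+[0] for i in range(1,9)]);a-=8*st
```

```text
[ 0.40122799 -0.33069035  0.09481352] [-1.28882515  0.67198787  3.14151943] 0.02137311213762091
0.06478570111544057 173.52162487023145
[[0.005, 0.027, 0], [0.015, 0.053, 0], [0.029, 0.076, 0], [0.047, 0.097, 0], [0.069, 0.115, 0], [0.093, 0.129, 0], [0.118, 0.138, 0], [0.146, 0.143, 0]]
[[0.028, 0.0, 0], [0.055, -0.004, 0], [0.081, -0.013, 0], [0.105, -0.026, 0], [0.127, -0.043, 0], [0.145, -0.064, 0], [0.16, -0.087, 0], [0.171, -0.112, 0]]
[[0.006, -0.027, 0], [0.008, -0.054, 0], [0.004, -0.082, 0], [-0.003, -0.108, 0], [-0.016, -0.133, 0], [-0.032, -0.155, 0], [-0.051, -0.175, 0], [-0.074, -0.19, 0]]
[[-0.025, -0.012, 0], [-0.052, -0.019, 0], [-0.079, -0.021, 0], [-0.107, -0.019, 0], [-0.133, -0.013, 0], [-0.159, -0.001, 0], [-0.182, 0.014, 0], [-0.202, 0.033, 0]]
[[-0.017, 0.022, 0], [-0.029, 0.047, 0], [-0.038, 0.073, 0], [-0.041, 0.1, 0], [-0.04, 0.128, 0], [-0.035, 0.155, 0], [-0.025, 0.181, 0], [-0.01, 0.204, 0]]
```

{"op": "apply_moves", "data": {
  "delta_pos": [
    [0.005, 0.027, 0],
    [0.015, 0.053, 0],
    [0.029, 0.076, 0],
    [0.047, 0.097, 0],
    [0.069, 0.115, 0],
    [0.093, 0.129, 0],
    [0.118, 0.138, 0],
    [0.146, 0.143, 0]
  ],
  "dr": [
    [0, 0, 0],
    [0, 0, 0],
    [0, 0, 0],
    [0, 0, 0],
    [0, 0, 0],
    [0, 0, 0],
    [0, 0, 0],
    [0, 0, 0]
  ],
  "jaw": [0.1, 0.1, 0.1, 0.1, 0.1, 0.1, 0.1, 0.1],
  "force": 25
}}

```text
time: 15.8
tool_pos: [0.4589, -0.2699, 0.0948]
tool_rot: [-3.14, -0.005, 1.701]
contact_force: [-2.1, 9.9, 9.3]
opening: 0.0211
grip_force: 25.0
```

{"op": "apply_moves", "data": {
  "delta_pos": [
    [0.028, 0.0, 0],
    [0.055, -0.004, 0],
    [0.081, -0.013, 0],
    [0.105, -0.026, 0],
    [0.127, -0.043, 0],
    [0.145, -0.064, 0],
    [0.16, -0.087, 0],
    [0.171, -0.112, 0]
  ],
  "dr": [
    [0, 0, 0],
    [0, 0, 0],
    [0, 0, 0],
    [0, 0, 0],
    [0, 0, 0],
    [0, 0, 0],
    [0, 0, 0],
    [0, 0, 0]
  ],
  "jaw": [0.1, 0.1, 0.1, 0.1, 0.1, 0.1, 0.1, 0.1]
}}

```text
time: 16.47
tool_pos: [0.5291, -0.3177, 0.0948]
tool_rot: [3.141, -0.0, 1.702]
contact_force: [-2.0, 0.6, 4.3]
opening: 0.021
grip_force: 25.0
```

{"op": "apply_moves", "data": {
  "delta_pos": [
    [0.006, -0.027, 0],
    [0.008, -0.054, 0],
    [0.004, -0.082, 0],
    [-0.003, -0.108, 0],
    [-0.016, -0.133, 0],
    [-0.032, -0.155, 0],
    [-0.051, -0.175, 0],
    [-0.074, -0.19, 0]
  ],
  "dr": [
    [0, 0, 0],
    [0, 0, 0],
    [0, 0, 0],
    [0, 0, 0],
    [0, 0, 0],
    [0, 0, 0],
    [0, 0, 0],
    [0, 0, 0]
  ],
  "jaw": [0.1, 0.1, 0.1, 0.1, 0.1, 0.1, 0.1, 0.1]
}}

```text
time: 17.13
tool_pos: [0.4967, -0.3922, 0.0946]
tool_rot: [-3.139, -0.005, 1.701]
contact_force: [-5.1, 11.3, 10.2]
opening: 0.0215
grip_force: 25.0
```

{"op": "apply_moves", "data": {
  "delta_pos": [
    [-0.025, -0.012, 0],
    [-0.052, -0.019, 0],
    [-0.079, -0.021, 0],
    [-0.107, -0.019, 0],
    [-0.133, -0.013, 0],
    [-0.159, -0.001, 0],
    [-0.182, 0.014, 0],
    [-0.202, 0.033, 0]
  ],
  "dr": [
    [0, 0, 0],
    [0, 0, 0],
    [0, 0, 0],
    [0, 0, 0],
    [0, 0, 0],
    [0, 0, 0],
    [0, 0, 0],
    [0, 0, 0]
  ],
  "jaw": [0.1, 0.1, 0.1, 0.1, 0.1, 0.1, 0.1, 0.1]
}}

```text
time: 17.8
tool_pos: [0.4188, -0.3795, 0.0948]
tool_rot: [3.138, -0.001, 1.7]
contact_force: [8.5, 5.0, 2.3]
opening: 0.0213
grip_force: 25.0
```

{"op": "apply_moves", "data": {
  "delta_pos": [
    [-0.015, 0.022, 0],
    [-0.027, 0.047, 0],
    [-0.036, 0.073, 0],
    [-0.039, 0.1, 0],
    [-0.039, 0.115, 0],
    [-0.037, 0.128, 0],
    [-0.037, 0.128, 0]
  ],
  "dr": [
    [0, 0, 0],
    [0, 0, 0],
    [0, 0, 0],
    [0, 0, 0],
    [0, 0, 0],
    [0, 0, 0],
    [0, 0, 0]
  ],
  "jaw": [0.1, 0.1, 0.1, 0.1, 0.1, 0.1, 0.1]
}}

```text
time: 18.38
tool_pos: [0.4015, -0.3286, 0.0948]
tool_rot: [-3.139, -0.001, 1.701]
contact_force: [-6.1, 0.9, 7.6]
opening: 0.0211
grip_force: 25.0
```

Run:
```python
from h import *
from scipy.optimize import least_squares
s=telemetry.observe();print(s["time"],s["tool_pos"],s["contact_force"])
P=np.array([(.4012,-.3307),(.4589,-.2699),(.5291,-.3177),(.4967,-.3922),s["tool_pos"][:2]])
r=least_squares(lambda q:np.hypot(*(P-q[:2]).T)-.065,[.4656,-.338]);c=r.x;print(c,r.fun)
v=s["tool_pos"][:2]-c;a0=np.arctan2(v[1],v[0]);print(np.hypot(*v),np.degrees(a0))
p0=v;a=a0
for k in range(3):
    st=.08
    print([[round(float(x),3) for x in (.065*np.array([np.cos(a-st*i),np.sin(a-st*i)])-p0)/.4]+[0] for i in range(1,7)]);a-=6*st;p0=.065*np.array([np.cos(a),np.sin(a)])
```

```text
18.3833 [ 0.40150167 -0.32864521  0.09476875] [-6.09835015  0.94853493  7.6423408 ]
[ 0.46623472 -0.33459638] [1.51338274e-04 1.10826034e-04 9.63192346e-05 1.63718769e-04
 6.03334786e-06]
0.06500603334785844 174.74733022639745
[[0.002, 0.013, 0], [0.004, 0.026, 0], [0.008, 0.038, 0], [0.013, 0.05, 0], [0.019, 0.062, 0], [0.025, 0.073, 0]]
[[0.007, 0.011, 0], [0.016, 0.021, 0], [0.025, 0.03, 0], [0.035, 0.039, 0], [0.045, 0.046, 0], [0.056, 0.053, 0]]
[[0.012, 0.006, 0], [0.024, 0.011, 0], [0.036, 0.015, 0], [0.048, 0.018, 0], [0.061, 0.02, 0], [0.074, 0.021, 0]]
```

{"op": "apply_moves", "data": {
  "delta_pos": [
    [0.002, 0.013, 0],
    [0.004, 0.026, 0],
    [0.008, 0.038, 0],
    [0.013, 0.05, 0],
    [0.013, 0.05, 0]
  ],
  "dr": [
    [0, 0, 0],
    [0, 0, 0],
    [0, 0, 0],
    [0, 0, 0],
    [0, 0, 0]
  ],
  "jaw": [0.1, 0.1, 0.1, 0.1, 0.1]
}}

```text
time: 18.8
tool_pos: [0.4067, -0.3083, 0.0947]
tool_rot: [-3.139, -0.002, 1.701]
contact_force: [-6.2, 5.0, 9.9]
opening: 0.0212
grip_force: 25.0
```

{"op": "apply_moves", "data": {
  "delta_pos": [
    [0.006, 0.0115, 0],
    [0.0125, 0.0225, 0],
    [0.02, 0.033, 0],
    [0.028, 0.043, 0],
    [0.028, 0.043, 0]
  ],
  "dr": [
    [0, 0, 0],
    [0, 0, 0],
    [0, 0, 0],
    [0, 0, 0],
    [0, 0, 0]
  ],
  "jaw": [0.1, 0.1, 0.1, 0.1, 0.1]
}}

```text
time: 19.22
tool_pos: [0.4105, -0.293, 0.0944]
tool_rot: [-3.124, -0.003, 1.702]
contact_force: [-35.9, -7.7, 21.4]
opening: 0.0204
grip_force: 24.9
```

{"op": "apply_moves", "data": {
  "delta_pos": [
    [0, 0, 0],
    [0, 0, 0],
    [0, 0, 0]
  ],
  "dr": [
    [0, 0, 0],
    [0, 0, 0],
    [0, 0, 0]
  ],
  "jaw": [0.1, 0.1, 0.1]
}}

```text
time: 19.47
tool_pos: [0.4105, -0.2931, 0.0944]
tool_rot: [-3.125, -0.003, 1.701]
contact_force: [-33.7, -6.3, 20.2]
opening: 0.0203
grip_force: 25.0
```

Run:
```python
from h import *
s=telemetry.observe();print(s["time"],s["tool_pos"],s["contact_force"],s["torque"])
t=eyes.read_camera("top");cv2.imwrite("pics/top3.png",t[:,:,::-1])
# pointer direction: dark pixels on the white face outside bezel rim, z=.054, radius 66-78 mm
c=np.array([.5330,.0214]);best=[]
for r in(.066,.069,.072,.075):
    A=np.radians(np.arange(0,360,1.));v=[]
    for a in A:
        u=proj("top",(c[0]+r*np.cos(a),c[1]+r*np.sin(a),.052));v.append(cv2.getRectSubPix(t[:,:,0].copy(),(1,1),tuple(float(x) for x in u))[0,0])
    v=np.array(v,float);i=v<150;print(r,np.degrees(A[i]),v[i],np.median(v))
```

```text
19.4667 [ 0.41047884 -0.29305411  0.09443893] [-33.68729606  -6.33705865  20.21903335] [-1.27784726  6.01599524 -0.34611239]
0.066 [351. 352. 353. 354. 355. 356. 357. 358. 359.] [148. 135. 134. 134. 130. 126. 128. 131. 142.] 224.0
0.069 [  0. 351. 352. 353. 354. 355. 356. 357. 358. 359.] [144. 148. 117.  97.  85.  79.  77.  84.  93. 117.] 226.0
0.072 [353. 354. 355. 356. 357. 358.] [114.  88.  74.  76.  91. 114.] 226.0
0.075 [353. 354. 355. 356. 357. 358.] [126.  95.  74.  77.  96. 129.] 226.0
```

The crank is at its stop: it stays put under about 28 N of tangential push. The pointer moved 156°, which is 6.8 rad of crank. I'll release it and go to the dial.

{"op": "apply_moves", "data": {
  "delta_pos": [
    [-0.014, -0.01, 0],
    [-0.014, -0.01, 0],
    [-0.014, -0.01, 0],
    [-0.014, -0.01, 0],
    [-0.014, -0.01, 0],
    [-0.014, -0.01, 0],
    [-0.014, -0.01, 0.06],
    [-0.014, -0.01, 0.15]
  ],
  "dr": [
    [0, 0, 0],
    [0, 0, 0],
    [0, 0, 0],
    [0, 0, 0],
    [0, 0, 0],
    [0, 0, 0],
    [0, 0, 0],
    [0, 0, 0]
  ],
  "jaw": [0.1, 0.55, 0.55, 0.55, 0.55, 0.55, 0.55, 0.55]
}}

```text
time: 20.18
tool_pos: [0.4122, -0.2946, 0.1519]
tool_rot: [-3.137, -0.006, 1.701]
contact_force: [0.6, -0.5, -0.0]
opening: 0.0503
grip_force: 0.0
```

{"op": "apply_moves", "data": {
  "delta_pos": [
    [0, 0, 0.09],
    [0, 0, 0.15],
    [0, 0, 0.15],
    [0.03, 0.1, 0.15],
    [0.06, 0.2, 0.15],
    [0.09, 0.3, 0.15],
    [0.12, 0.4, 0.15],
    [0.12, 0.4, 0.15]
  ],
  "dr": [
    [0, 0, 0],
    [0, 0, 0],
    [0, 0, 0],
    [0, 0, 0],
    [0, 0, 0],
    [0, 0, 0],
    [0, 0, 0],
    [0, 0, 0]
  ],
  "jaw": [0.55, 0.55, 0.55, 0.55, 0.55, 0.55, 0.55, 0.55]
}}

```text
time: 20.85
tool_pos: [0.4627, -0.1298, 0.2138]
tool_rot: [3.141, -0.003, 1.707]
contact_force: [-0.3, 0.3, -0.5]
opening: 0.0505
grip_force: 0.0
```

```bash
cat > dial.py <<'E'
from h import *
def prof(im,pf,c,radii,z,th):
    A=np.arange(0,360,.5);out=[]
    for r in radii:
        v=np.array([float(cv2.getRectSubPix(im,(1,1),tuple(float(x) for x in pf((c[0]+r*np.cos(a),c[1]+r*np.sin(a),z))))[0,0]) for a in np.radians(A)])
        out.append(v)
    v=np.mean(out,0);w=np.clip(th*np.median(v)-v,0,None)
    i=np.argmax(cv2.GaussianBlur(np.r_[w,w,w][None],(31,1),3)[0,720:1440]);d=(A-A[i]+180)%360-180;k=abs(d)<12
    return (A[i]+np.sum(w[k]*d[k])/w[k].sum())%360
def meas(name,c=(.533,.0214)):
    s=telemetry.observe();im=eyes.read_camera(name)[:,:,0].copy()
    pf=(lambda p:proj("top",p)) if name=="top" else (lambda p:wproj(p,s))
    return prof(im,pf,c,(.042,.046,.05,.054,.057),.066,.75),prof(im,pf,c,(.067,.069,.071,.073,.075),.053,.75),im
if __name__=="__main__":
    s=telemetry.observe();print(s["time"],s["tool_pos"],s["tool_rot"],s["contact_force"],s["opening"])
    for n in("top","wrist"):
        z,p,im=meas(n);print(n,"zero",z,"ptr",p);cv2.imwrite(f"pics/d_{n}_{s['time']:.1f}.png",im)
E
python3 dial.py
```

```text
20.85 [ 0.46269799 -0.12983811  0.21383589] [ 3.1411488  -0.00325706  1.70708924] [-0.29175718  0.2684353  -0.474081  ] 0.05048228881731592Traceback (most recent call last):
  File "dial.py", line 17, in <module>
    z,p,im=meas(n);print(n,"zero",z,"ptr",p);cv2.imwrite(f"pics/d_{n}_{s['time']:.1f}.png",im)
           ~~~~^^^
  File "dial.py", line 13, in meas
    return prof(im,pf,c,(.042,.046,.05,.054,.057),.066,.75),prof(im,pf,c,(.067,.069,.071,.073,.075),.053,.75),im
           ~~~~^^^^^^^^^^^^^^^^^^^^^^^^^^^^^^^^^^^^^^^^^^^^
  File "dial.py", line 5, in prof
    v=np.array([float(cv2.getRectSubPix(im,(1,1),tuple(float(x) for x in pf((c[0]+r*np.cos(a),c[1]+r*np.sin(a),z))))[0,0]) for a in np.radians(A)])
                                                                         ~~^^^^^^^^^^^^^^^^^^^^^^^^^^^^^^^^^^^^^^^
  File "dial.py", line 12, in <lambda>
    pf=(lambda p:proj("top",p)) if name=="top" else (lambda p:wproj(p,s))
                 ~~~~^^^^^^^^^
  File "h.py", line 9, in proj
    m=eyes.camera_model(n);return cv2.projectPoints(np.array([p],float),np.array(m["rvec"]),np.array(m["tvec"]),K(m),None)[0][0,0]
ValueError: time passes only in moves, steps and waits
```

```bash
sed -i 's/^import cv2,numpy as np/import cv2,numpy as np,functools\ncm=functools.lru_cache(None)(lambda n:eyes.camera_model(n))/; s/m=eyes.camera_model(/m=cm(/' h.py; python3 dial.py
```

```text
20.9 [ 0.46223217 -0.13281169  0.21385206] [-3.14130689e+00 -1.10721283e-03  1.70705909e+00] [-0.61341038 -1.15537572  0.61181711] 0.05045913212884008
top zero 277.2987948265726 ptr 355.47636074692093
wrist zero 278.5682237246466 ptr 355.604797979798
```

{"op": "apply_moves", "data": {
  "delta_pos": [
    [0.05, 0.1, 0],
    [0.1, 0.2, 0],
    [0.14, 0.3, 0],
    [0.177, 0.385, 0],
    [0.177, 0.385, -0.06],
    [0.177, 0.385, -0.14],
    [0.177, 0.385, -0.22],
    [0.177, 0.385, -0.28]
  ],
  "dr": [
    [0, 0, 0],
    [0, 0, 0],
    [0, 0, 0],
    [0, 0, 0],
    [0, 0, 0],
    [0, 0, 0],
    [0, 0, 0],
    [0, 0, 0]
  ],
  "jaw": [0.5, 0.5, 0.5, 0.5, 0.5, 0.5, 0.5, 0.5]
}}

```text
time: 21.67
tool_pos: [0.5315, 0.0161, 0.0996]
tool_rot: [-3.139, -0.0, 1.699]
contact_force: [-0.0, -0.3, -0.6]
opening: 0.0458
grip_force: 0.0
```

{"op": "apply_moves", "data": {
  "delta_pos": [
    [0, 0, -0.04],
    [0, 0, -0.08],
    [0, 0, -0.11],
    [0, 0, -0.122],
    [0, 0, -0.122]
  ],
  "dr": [
    [0, 0, 0],
    [0, 0, 0],
    [0, 0, 0],
    [0, 0, 0],
    [0, 0, 0]
  ],
  "jaw": [0.5, 0.5, 0.5, 0.5, 0.5]
}}

```text
time: 22.08
tool_pos: [0.5317, 0.0161, 0.0522]
tool_rot: [-3.139, -0.0, 1.699]
contact_force: [-0.1, -0.6, -0.1]
opening: 0.0456
grip_force: 0.0
```

{"op": "apply_moves", "data": {
  "delta_pos": [
    [0, 0, 0],
    [0, 0, 0],
    [0, 0, 0],
    [0, 0, 0],
    [0, 0, 0],
    [0, 0, 0],
    [0, 0, 0],
    [0, 0, 0]
  ],
  "dr": [
    [0, 0, 0],
    [0, 0, 0],
    [0, 0, 0],
    [0, 0, 0],
    [0, 0, 0],
    [0, 0, 0],
    [0, 0, 0],
    [0, 0, 0]
  ],
  "jaw": [0.05, 0.05, 0.05, 0.05, 0.05, 0.05, 0.05, 0.05],
  "force": 12
}}

```text
time: 22.75
tool_pos: [0.5359, 0.0178, 0.0544]
tool_rot: [3.134, 0.001, 1.701]
contact_force: [9.7, 2.4, -5.9]
opening: 0.014
grip_force: 12.0
```

{"op": "apply_moves", "data": {
  "delta_pos": [
    [0.005, 0.005, 0],
    [0.01, 0.009, 0],
    [0.01, 0.009, 0],
    [0.01, 0.009, 0]
  ],
  "dr": [
    [0, 0, 0],
    [0, 0, 0],
    [0, 0, 0],
    [0, 0, 0]
  ],
  "jaw": [0.05, 0.05, 0.05, 0.05],
  "force": 20
}}

```text
time: 23.08
tool_pos: [0.5358, 0.0179, 0.0544]
tool_rot: [-3.14, 0.005, 1.702]
contact_force: [-4.9, -14.8, 5.1]
opening: 0.0136
grip_force: 19.9
```

{"op": "apply_moves", "data": {
  "delta_pos": [
    [0, 0, 0],
    [0, 0, 0],
    [0, 0, 0],
    [0, 0, 0],
    [0, 0, 0],
    [0, 0, 0],
    [0, 0, 0],
    [0, 0, 0]
  ],
  "dr": [
    [0, 0, 0.12],
    [0, 0, 0.26],
    [0, 0, 0.4],
    [0, 0, 0.55],
    [0, 0, 0.7],
    [0, 0, 0.82],
    [0, 0, 0.9],
    [0, 0, 0.9]
  ],
  "jaw": [0.05, 0.05, 0.05, 0.05, 0.05, 0.05, 0.05, 0.05]
}}

```text
time: 23.75
tool_pos: [0.5381, 0.0186, 0.0544]
tool_rot: [3.141, 0.005, 2.153]
contact_force: [3.5, -10.0, -0.8]
opening: 0.0136
grip_force: 19.9
```

{"op": "apply_moves", "data": {
  "delta_pos": [
    [0, 0, 0],
    [0, 0, 0],
    [0, 0, 0],
    [0, 0, 0],
    [0, 0, 0],
    [0, 0, 0],
    [0, 0, 0],
    [0, 0, 0]
  ],
  "dr": [
    [0, 0, 0.12],
    [0, 0, 0.26],
    [0, 0, 0.4],
    [0, 0, 0.55],
    [0, 0, 0.7],
    [0, 0, 0.82],
    [0, 0, 0.9],
    [0, 0, 0.9]
  ],
  "jaw": [0.05, 0.05, 0.05, 0.05, 0.05, 0.05, 0.05, 0.05]
}}

```text
time: 24.42
tool_pos: [0.5397, 0.0202, 0.0545]
tool_rot: [3.139, 0.007, 2.603]
contact_force: [8.2, -2.9, -4.6]
opening: 0.0137
grip_force: 19.9
```

{"op": "apply_moves", "data": {
  "delta_pos": [
    [0, 0, 0],
    [0, 0, 0],
    [0, 0, 0],
    [0, 0, 0],
    [0, 0, 0],
    [0, 0, 0],
    [0, 0, 0],
    [0, 0, 0]
  ],
  "dr": [
    [0, 0, 0.12],
    [0, 0, 0.26],
    [0, 0, 0.4],
    [0, 0, 0.55],
    [0, 0, 0.7],
    [0, 0, 0.82],
    [0, 0, 0.9],
    [0, 0, 0.9]
  ],
  "jaw": [0.05, 0.05, 0.05, 0.05, 0.05, 0.05, 0.05, 0.05]
}}

```text
time: 25.08
tool_pos: [0.5404, 0.0223, 0.0545]
tool_rot: [3.139, 0.008, 3.053]
contact_force: [11.6, 5.2, -6.3]
opening: 0.0133
grip_force: 19.9
```

{"op": "apply_moves", "data": {
  "delta_pos": [
    [0, 0, 0],
    [0, 0, 0],
    [0, 0, 0],
    [0, 0, 0],
    [0, 0, 0],
    [0, 0, 0.06],
    [0, 0, 0.15],
    [0, 0, 0.25]
  ],
  "dr": [
    [0, 0, 0],
    [0, 0, 0],
    [0, 0, 0],
    [0, 0, 0],
    [0, 0, 0],
    [0, 0, 0],
    [0, 0, 0],
    [0, 0, 0]
  ],
  "jaw": [0.4, 0.4, 0.4, 0.4, 0.4, 0.4, 0.4, 0.4]
}}

```text
time: 25.75
tool_pos: [0.5348, 0.0211, 0.1533]
tool_rot: [3.142, -0.005, 3.051]
contact_force: [1.4, 0.2, -0.5]
opening: 0.0369
grip_force: 0.0
```

{"op": "apply_moves", "data": {
  "delta_pos": [
    [-0.06, 0.0, 0.08],
    [-0.12, 0.0, 0.15],
    [-0.2, 0.0, 0.15],
    [-0.28, 0.0, 0.15],
    [-0.28, 0.0, 0.15],
    [-0.28, 0.0, 0.15]
  ],
  "dr": [
    [0, 0, 0],
    [0, 0, 0],
    [0, 0, 0],
    [0, 0, 0],
    [0, 0, 0],
    [0, 0, 0]
  ],
  "jaw": [0.4, 0.4, 0.4, 0.4, 0.4, 0.4]
}}

```text
time: 26.25
tool_pos: [0.4234, 0.0212, 0.2142]
tool_rot: [-3.142, 0.001, 3.051]
contact_force: [0.5, -0.3, -0.7]
opening: 0.0368
grip_force: 0.0
```

```bash
python3 dial.py
```

```text
26.25 [0.42340711 0.02115706 0.21422378] [-3.14158179e+00  1.07100470e-03  3.05051926e+00] [ 0.51965954 -0.29922589 -0.68805487] 0.036816897570295194
top zero 355.18213783403655 ptr 355.43512839172473
wrist zero 74.03377910998385 ptr 278.31249666791064
```

Run:
```python
from h import *
t=eyes.read_camera("top")[:,:,::-1]
a=cv2.resize(t[200:310,255:365],None,fx=5,fy=5,interpolation=cv2.INTER_CUBIC)
g=cv2.resize(t[75:340,380:530],(312,550));cv2.imwrite("pics/final.png",np.hstack([cv2.resize(a,(480,480))[:, :480],cv2.resize(g,(272,480))]))
```

```text
(no output)
```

View pics/final.png

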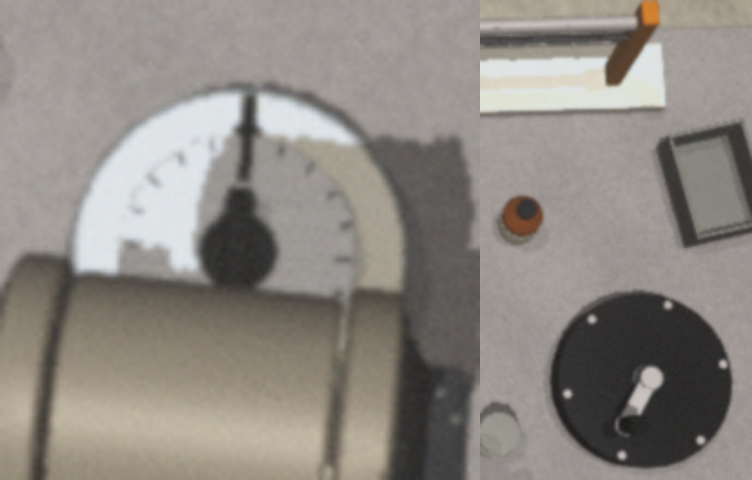

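The zero line at (245,160) now runs straight into the pointer at (249,105), the crank is at its stop, and nothing is touching the robot.

```bash
python3 -c "
from cell import job
print(job.hand_in())"
```

```text
the job is handed in; nothing more can be done
None
```

I handed the job in at about 26 s: the clamp bar lies flat in the black tray, the crank is wound clockwise against its stop (about 6.8 rad), and the bezel's zero line is within about 0.5° of the pointer; I didn't check the irons at home or the bystanders' positions separately.

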